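Take the stock bin's lid off its hooks and close the bin

ROBOT

A 6-joint arm with a two-finger parallel gripper is mounted at the origin on the work surface. World frame = base frame: x ahead of the robot, y to its left, z up, the work surface at z = 0. Lengths are in m, angles in degrees, forces in N, time in s.
With the tool pointing down it reaches from about 0.3 to 0.75 m from the base axis. Payload 8.5 kg.
Tool frame: the origin (TCP) lies midway between the tips of the shut fingers; the grasp point (between the pads) lies env.tcp_to_grasp behind it (env.tcp_to_grasp is the distance from the TCP to the grasp point, in m); z points along the fingers, y is the line along which they close (so a half turn about z gives the same grasp; the last joint's range is limited). The gripper opens to 85 mm and grips with 20 to 120 N. Pads are 22 mm wide; open, the fingers measure 114 mm over their backs; the gripper's body (76 mm by 85 mm) begins 54 mm behind the grasp point. The pads swing forward as they close: fully open they stand 13 mm farther back than shut.
Start: joints at [-86.075, 21.807, 74.336, -0, 83.858, -12.336], TCP at [0.154, -0.528, 0.231] pointing down, gripper open.
Joint ranges: [-178.18, 178.18], [-50.72, 133.34], [12.68, 142.11], [-81.47, 261.47], [9.98, 163.14], [-165.26, 165.26]. Speed limits (degrees/s): [136.94, 136.94, 180, 180, 180, 180].

INTERFACE

Orientations are given as a 3x3 rotation matrix whose columns are the frame's x, y, z axes.
In Python, from rig import observe, optics, job, env gives the robot as it stands. The module is installed in compiled form; this text tells all that it offers.
- The arm moves only by the shell command python3 -m jog 'ROWS' [FORCE]. ROWS is JSON, a list of rows, each a list of 7 numbers: the turn, a rotation vector about the tool's x, y, z in rad, then the shift along the tool's x, y, z in m, then the opening in per cent of the stroke, from 0 (shut) to 100 (fully open). A call has 1 to 10 rows; each row shifts and turns the commanded pose from where the row before left it, along the tool's axes as they then stand; what a row does not reach is not made up. A row lasts 1/8 s, in which the tool goes at most 62.5 mm and 10.7 degrees, less where a joint would pass 70% of its speed; a pose out of reach is approached as far as the arm can. A call is refused whole if a number of a shift passes 0.0625 or a number of a turn 0.188, either way. A call with a gripper value outside its range is refused whole. The fingers move at their own pace and stop on an object; FORCE is the grip in N (left out, the last holds). Time passes only in rows, so rows that do not move let the fingers close. It gives the time, the measured TCP pose, the force, the opening and the grip force at its end, in the units of the state.
- observe(): the state, without advancing time (a new reading comes with each control period).
- optics.get_image(name): name is "scene" or "top" or "wrist"; returns a dict with "pixels" (400x640x3 uint8, red, green, blue), "mtx" (3x3 intrinsics, pixels), "rvec" (rotation vector, rad) and "tvec" (3), from world to camera coordinates, as OpenCV has them. Camera axes: x right, y down, z forward; pixel columns grow to the right and rows downward; lengths in m; the calibration is good to about 2 mm. A picture is of the moment at which its call begins. There is no depth.
- job.close_job(): hands the job in; it is judged then, once.
The state is a dict: "time_s": time; "q": joint angles; "qvel": joint speeds; "joint_efforts": joint torques, N m; "position": TCP position; "tool_rot": TCP orientation; "ft_force": force on the tool from outside, world axes, zero at the start; "wrist_torque": the same for the moment, N m; "grip_width": finger opening in m; "gripper_force": force on a finger pad.
Only numpy, scipy, OpenCV 4.12 (cv2) and the standard library are available. Lean on these libraries where they do the work, as an engineer would, in place of code of your own. Each camera call takes 0.05 s, during which the arm holds its last target. There are 200 camera calls.

TASK

Close the tea bin with the blue lid that hangs by its handle on the pair of J-hooks: lift the lid straight up past the hook tips before drawing it off, without wrenching it against the hooks. Tuck its back edge under the lip at the back of the bin with the front raised, keep hold while you lower the front gently onto the orange catch, then press the front down until the catch snaps over it and the lid lies flat and fully home. Leave the other things on the bench where they stand.

Things in the scene. Friction and masses are not known exactly. Their poses are not given: they have to be found in the camera images.
- lid: Blue flat plastic lid 180 (x) x 250 (y) x 5 mm, about 0.3 to 0.45 kg, with a black bridge handle over its middle. Origin: centre of the panel's underside; z up out of the top face; -x is the FRONT edge (yellow strip on top), +x the BACK edge. It starts level, hanging by the handle bar on the two hooks.
- lid_handle (a point): Centre of the lid's handle bar, 69 mm above the lid's underside. The bar is rectangular, 14 mm thick (lid x) x 170 mm long (lid y) x 16 mm high, flat-sided; its underside is 56 mm above the top face of the panel. It stands on 14 mm posts at lid y = +-78 mm. Between the posts and above the bar all is free.
- lid_back (a point): Middle of the lid's back edge, at the underside (lid x = +90 mm).
- lid_front (a point): Middle of the lid's front edge, at the underside (lid x = -90 mm). The top face 10 to 70 mm behind it is clear and can be pressed.
- hook_rail: Fixed steel rail with two J-hooks pointing to its -x side (towards the robot). Origin on the bench below the hooks' valley; x points from the hooks back to the cross bar, y along it. Cross bar 20 mm square at x = +125 mm, top at 282 mm, on posts at y = +-170 mm. The prongs are 8 mm rods at y = +-50 mm; their valley runs level from x = +24 to -22 mm.
- hook_valley (a point): Point midway between the hooks at the top of the rods' valley, 254 mm above the bench, where the underside of the handle bar rests.
- hook_tips (a point): Midway between the two upturned hook tips, at the height of their tops: 284 mm above the bench (30 mm above the valley), 36 mm in front of the valley's middle. The lid's panel hangs below the rods: lifting by 32 to 46 mm brings the bar over the tips without the panel striking the rods from below.
- bin: Fixed white open bin 196 (x) x 250 (y) mm. Origin: centre of its underside; z up; +x is its BACK (lip), -x its FRONT (orange catch), facing the robot. The lid lies on the side walls, 120 mm above the bench, front edge to the front. Back wall's inner face at x = +92 mm; a bead 6 mm high at the front (inner face x = -92 mm) stops the lid: 184 mm for 180. No stops at the sides: lid and bin are equally wide.
- bin_seat (a point): Centre of the bin's mouth at the seat height (120 mm), where the centre of the lid's underside belongs to within 2 mm in x (a few mm in y).
- bin_lip (a point): Middle of the lip's free edge, at the lip's underside: the rear rim is folded inward 14 mm over the seat (x = +78 to +92 mm), its underside 13 mm above the seat, its top 17 mm above the seat. The lid's back edge goes under it; a lid tilted 10 to 20 degrees (front up, above the catch) fits.
- catch (a joint): Angle (rad) of the orange sprung catch, 40 mm wide, at the middle of the bin's front: 0 at rest, positive leaning outward (bin -x), to 0.5; spring 1.2 Nm/rad with slight preload, hinge 45 mm below the seat. The lid's front comes to rest on its sloping top 10 to 20 mm above the seat; pressing the lid's front with about 5 to 15 N pushes it outward and it springs back over the lid.
- catch_nose (a point): Inner tip of the catch's nose, at rest 8 mm above the seat and 85 mm in front of the bin's middle (it overlaps the shut lid's front edge by 3 to 7 mm). The catch reaches 23 mm above the seat and 105 mm in front of the bin's middle.
- tea_red: Red tea carton 70 x 130 x 80 mm, a bystander below the hanging lid. Origin: centre of underside.
- tea_green: Green tea carton 60 x 100 x 70 mm, a bystander in front of or beside the hook rail. Origin: centre of underside.
- tin: Upright food tin, 74 mm diameter, 110 mm high, a bystander in front of the bin. Origin: centre of underside.
- jar: Upright jar, 70 mm diameter, 100 mm high, a bystander behind the bin. Origin: centre of underside.
- tub: White tub with a red lid, 112 mm diameter, 97 mm high, a bystander behind the bin. Origin: centre of underside.
- scoop: Aluminium scoop about 230 mm long, 42 mm high, lying in front of the hook rail, a bystander. Origin: at the joint of handle and blade, on the bench; x towards the blade.

How it is judged:
By the outcome, as a careful person would: the job done as asked, in the order asked, and still so for the second after the job is handed in, with the robot touching nothing.
It also fails if it takes over 72 s, if anything falls off the work surface, if the arm or the gripper's body presses on something with over 40 N, if the wrist force passes 120 N, or if a joint passes its speed limit or range.

## Working session

There is one attempt and no reset: what is moved stays moved. The work goes in short steps, Python scripts to look and compute and a shell command to move; the robot and the scene stay as the last step left them, time stands still between calls to the robot, and variables do not carry over. Pictures are saved under pics/ and viewed, at most 10 in all, crops included, and the job is handed in when it is done.

```bash
mkdir -p pics; python3 - <<'E'
from rig import observe, optics, env
import cv2,numpy as np
s=observe();print(s['time_s'],s['position'],np.round(s['tool_rot'],3).tolist(),s['grip_width'],env.tcp_to_grasp)
for n in('scene','top'):
    d=optics.get_image(n);cv2.imwrite(f'pics/{n}0.png',d['pixels'][:,:,::-1]);np.savez(f'{n}0.npz',**d);R=cv2.Rodrigues(np.array(d['rvec'],float))[0];print(n,(-R.T@np.array(d['tvec']).ravel()).round(3),d['mtx'][0])
E
```

```text
0.0 [ 0.15398955 -0.52768684  0.23069228] [[0.96, 0.28, -0.0], [0.28, -0.96, 0.002], [0.0, -0.001, -1.0]] 0.08526097436269066 0.0187
scene [ 1.161 -0.1    0.807] [370.75145827   0.         311.57569176]
top [ 0.297 -0.013  1.451] [489.64952649   0.         324.60463035]
```

View pics/scene0.png

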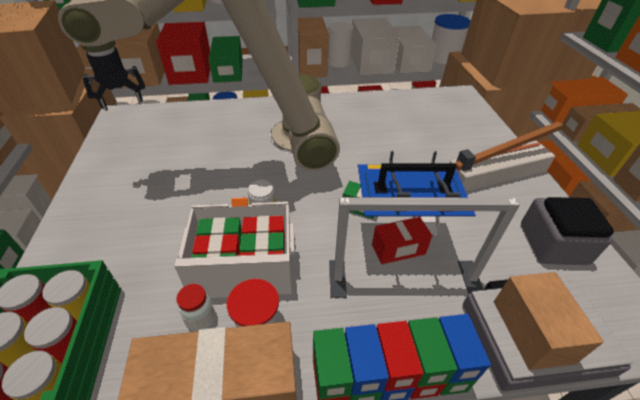

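View pics/top0.png

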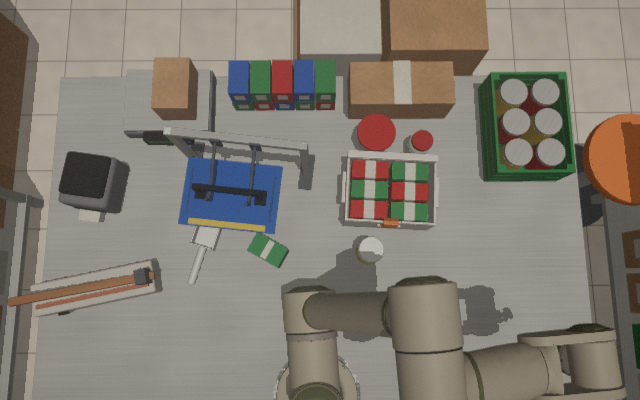

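The top view shows the lid at about (231,195), with its handle bar running from (195,188) to (267,198). The bin centre is near (391,190), the catch at (391,224) and the tin at (370,250). I'll enlarge both for precise corners.

```bash
python3 - <<'E'
import cv2,numpy as np
im=np.load('top0.npz')['pixels'][:,:,::-1]
a=im[120:240,160:320];b=im[140:240,330:450]
cv2.imwrite('pics/c1.png',cv2.resize(a,None,fx=5,fy=5,interpolation=cv2.INTER_CUBIC))
cv2.imwrite('pics/c2.png',cv2.resize(b,None,fx=6,fy=6,interpolation=cv2.INTER_CUBIC))
E
```

```text
(no output)
```

View pics/c1.png

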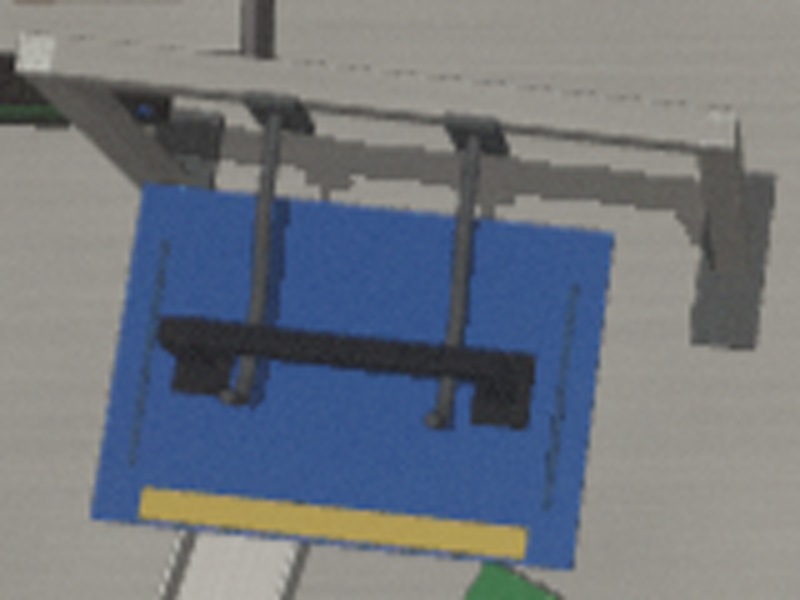

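View pics/c2.png

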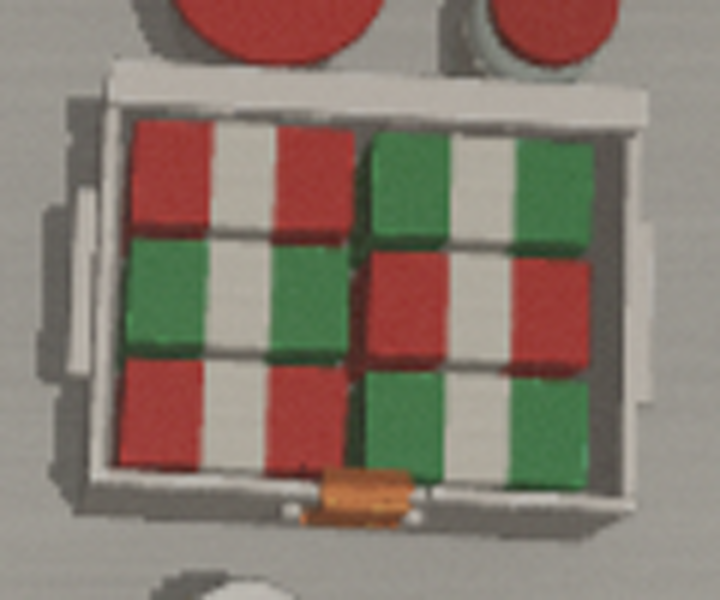

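c1 shows the bar's top face from about (160,332) to (532,367), and the panel corners at (145,185), (612,235), (574,568) and (92,520). c2 shows the lip's back corners at (112,62) and (648,92), and its free edge from (108,103) to (643,130). The front rim corners are at (90,482) and (632,510), and the catch is centred near (365,492).

```bash
cat > h.py <<'E'
import cv2,numpy as np
def back(d,uv,z):
    R=cv2.Rodrigues(np.array(d['rvec'],float))[0];t=np.array(d['tvec'],float).ravel()
    K=np.array(d['mtx'],float);c=-R.T@t
    r=R.T@np.linalg.inv(K)@np.array([uv[0],uv[1],1.]);return c+r*(z-c[2])/r[2]
E
python3 - <<'E'
from h import *
d=np.load('top0.npz')
A=lambda p,z:back(d,(160+(p[0]-2)/5,120+(p[1]-2)/5),z)[:2]
B=lambda p,z:back(d,(330+(p[0]-2.5)/6,140+(p[1]-2.5)/6),z)[:2]
def show(n,l,r):
    v=l-r;print(n,'mid',((l+r)/2).round(4),'len',np.linalg.norm(v).round(4),'yaw',np.degrees(np.arctan2(-v[0],v[1])).round(2))
show('bar',A((160,332),.27),A((532,367),.27))
P=[A(p,.198) for p in[(145,185),(612,235),(574,568),(92,520)]]
show('panel back',P[0],P[1]);show('panel front',P[3],P[2]);print('panel mid',np.mean(P,0))
show('crossbar back',A((20,34),.282),A((738,112),.282))
print('tips',A((234,395),.284),A((438,418),.284))
show('lip back',B((112,62),.137),B((648,92),.137))
show('lip free',B((108,103),.137),B((643,130),.137))
show('front',B((90,482),.124),B((632,510),.124))
print('catch',B((365,492),.14))
print('tin',back(d,(370,250),.11))
s=observe=None
E
```

```text
bar mid [0.5351 0.2119] len 0.1839 yaw -5.86
panel back mid [0.6244 0.2105] len 0.2478 yaw -6.65
panel front mid [0.4477 0.2297] len 0.2494 yaw -6.13
panel mid [0.53605573 0.22009625]
crossbar back mid [0.6724 0.1971] len 0.3591 yaw -6.77
tips [0.51017863 0.26269841] [0.49819753 0.16394703]
lip back mid [ 0.6638 -0.2152] len 0.2483 yaw -3.67
lip free mid [ 0.645  -0.2125] len 0.2472 yaw -3.34
front mid [ 0.4702 -0.2021] len 0.2473 yaw -3.4
catch [ 0.46992633 -0.20173866]
tin [ 0.39596058 -0.1476945   0.11      ]
```

Everything agrees with the given sizes. The lid's bar is at (0.536, 0.219) with yaw −6.4°, and the bin seat is at (0.567, −0.2085) with yaw −3.45°. I'll lift and turn the tool, then travel to above the handle.

```bash
python3 -m jog '[[0,0,-0.168,0,0,-0.025,100],[0,0,-0.168,0,0,-0.025,100],[0,0,-0.168,0,0,-0.025,100],[0,0,-0.168,0,0,-0.025,100],[0,0,-0.168,0,0,-0.025,100],[0,0,-0.168,0,0,-0.025,100],[0,0,-0.168,0,0,-0.025,100]]' 80
python3 -m jog '[[0,0,0,0.056,0.021,0,100],[0,0,0,0.056,0.021,0,100],[0,0,0,0.056,0.021,0,100],[0,0,0,0.056,0.021,0,100],[0,0,0,0.056,0.021,0,100],[0,0,0,0.056,0.021,0,100],[0,0,0,0.056,0.021,0,100],[0,0,0,0.056,0.021,0,100],[0,0,0,0.056,0.021,0,100],[0,0,0,0.056,0.021,0,100]]'
```

```text
time_s: 0.98
position: [0.154, -0.5278, 0.4068]
tool_rot: [[0.105, 0.994, -0.0], [0.994, -0.105, 0.001], [0.001, -0.0, -1.0]]
ft_force: [0.3, -0.5, -0.6]
grip_width: 0.0858
gripper_force: 0.0
time_s: 2.22
position: [0.4251, 0.0074, 0.4062]
tool_rot: [[0.111, 0.994, -0.0], [0.994, -0.111, -0.0], [-0.0, -0.0, -1.0]]
ft_force: [0.5, -1.9, 1.0]
grip_width: 0.0854
gripper_force: 0.0
```

```bash
python3 -m jog '[[0,0,0,0.0557,0.0217,0,100],[0,0,0,0.0557,0.0217,0,100],[0,0,0,0.0557,0.0217,0,100],[0,0,0,0.0557,0.0217,0,100],[0,0,0,0,0,0,100]]'
python3 - <<'E'
from rig import observe, optics
import cv2,numpy as np
d=optics.get_image('wrist');np.savez('w1.npz',**d);cv2.imwrite('pics/w1.png',d['pixels'][:,:,::-1]);print(observe()['position'])
E
```

```text
time_s: 2.85
position: [0.5366, 0.2201, 0.4038]
tool_rot: [[0.107, 0.994, -0.004], [0.994, -0.107, -0.0], [-0.001, -0.004, -1.0]]
ft_force: [0.3, -0.8, 0.0]
grip_width: 0.0851
gripper_force: 0.0
[0.53602203 0.21836789 0.40478086]
```

View pics/w1.png

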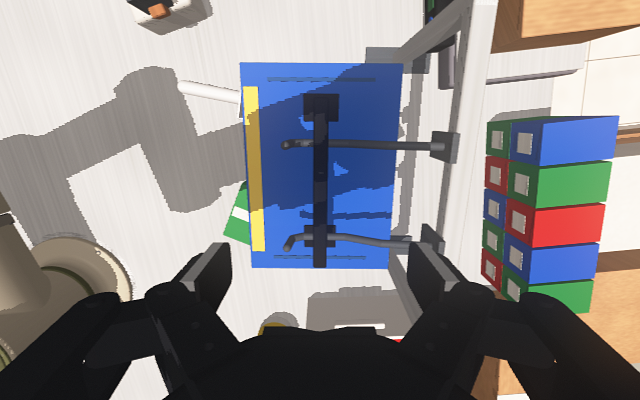

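The wrist view shows the bar running upright at column 320, rows about 97 to 267, between the two prongs. The hook tips are at (286,145) and (289,246). I'll measure the bar again from here.

```bash
python3 - <<'E'
from h import *
d=np.load('w1.npz')
for n,p,z in[('bar far',(320,112),.27),('bar mid',(320,190),.27),('bar near',(320,267),.27),('pTL',(240,63),.198),('pTR',(404,63),.198),('pBR',(389,268),.198),('pBL',(252,268),.198),('tipf',(285,145),.284),('tipn',(289,247),.284)]:
    print(n,back(d,p,z).round(4))
E
```

```text
bar far [0.5437 0.2905 0.27  ]
bar mid [0.536 0.218 0.27 ]
bar near [0.5272 0.1354 0.27  ]
pTL [0.4619 0.3523 0.198 ]
pTR [0.6407 0.333  0.198 ]
pBR [0.6133 0.0853 0.198 ]
pBL [0.4333 0.1042 0.198 ]
tipf [0.5098 0.2656 0.284 ]
tipn [0.5002 0.1677 0.284 ]
```

```bash
python3 -m jog '[[0,0,0,0,0,0.04,100],[0,0,0,0,0,0.04,100],[0,0,0,0,0,0.04,100],[0,0,0,0,0,0.025,100],[0,0,0,0,0,0.017,100],[0,0,0,0,0,0,100],[0,0,0,0,0,0,100]]'
python3 -m jog '[[0,0,0,0,0,0,0],[0,0,0,0,0,0,0],[0,0,0,0,0,0,0],[0,0,0,0,0,0,0],[0,0,0,0,0,0,0],[0,0,0,0,0,0,0]]' 80
```

```text
time_s: 3.78
position: [0.5359, 0.2166, 0.2456]
tool_rot: [[0.112, 0.994, 0.002], [0.994, -0.112, 0.0], [0.0, 0.002, -1.0]]
ft_force: [-0.5, -0.0, -0.2]
grip_width: 0.0855
gripper_force: 0.0
time_s: 4.53
position: [0.5358, 0.2172, 0.2446]
tool_rot: [[0.111, 0.994, 0.001], [0.994, -0.111, 0.0], [0.0, 0.001, -1.0]]
ft_force: [-0.2, -0.1, 3.5]
grip_width: 0.0123
gripper_force: 78.5
```

```bash
python3 -m jog '[[0,0,0,0,0,-0.006,0],[0,0,0,0,0,-0.008,0],[0,0,0,0,0,-0.01,0],[0,0,0,0,0,-0.01,0],[0,0,0,0,0,-0.005,0],[0,0,0,0,0,0,0],[0,0,0,0,0,0,0]]'
python3 - <<'E'
from rig import observe, optics
import cv2
d=optics.get_image('scene');im=d['pixels'][120:300,300:540,::-1]
cv2.imwrite('pics/lift.png',cv2.resize(im,None,fx=3,fy=3,interpolation=cv2.INTER_CUBIC));s=observe();print(s['position'],s['ft_force'],s['wrist_torque'])
E
```

```text
time_s: 5.4
position: [0.5356, 0.2171, 0.283]
tool_rot: [[0.111, 0.994, -0.001], [0.994, -0.111, -0.0], [-0.0, -0.001, -1.0]]
ft_force: [-1.0, -1.0, -3.6]
grip_width: 0.0123
gripper_force: 78.1
[0.53556022 0.21708352 0.28291868] [-0.15980591 -1.06762343 -3.16596557] [-0.10145783 -0.07759573  0.04612924]
```

View pics/lift.png

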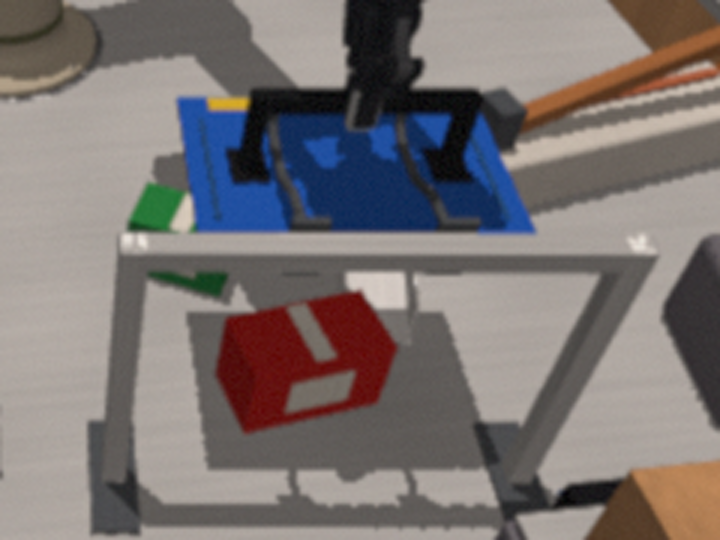

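The lid is lifted and level, with its bar over the tips and the panel clear below the rods. Now I'll draw it out.

```bash
python3 -m jog '[[0,0,0,0,-0.008,0,0],[0,0,0,0,-0.015,0,0],[0,0,0,0,-0.02,0,0],[0,0,0,0,-0.025,0,0],[0,0,0,0,-0.025,0,0],[0,0,0,0,-0.025,0,0],[0,0,0,0,-0.02,0,0],[0,0,0,0,-0.012,0,0],[0,0,0,0,0,0,0]]'
```

```text
time_s: 6.58
position: [0.3861, 0.2338, 0.2836]
tool_rot: [[0.11, 0.994, 0.0], [0.994, -0.11, 0.0], [0.0, 0.0, -1.0]]
ft_force: [0.4, 0.5, -3.2]
grip_width: 0.0128
gripper_force: 78.2
```

```bash
python3 -m jog '[[0,0,0,0,0,-0.02,0],[0,0,-0.026,0,0,-0.025,0],[0,0,-0.0255,0,0,-0.025,0],[0,0,0,-0.02,0.008,0,0],[0,0,0,-0.04,0.018,0,0],[0,0,0,-0.05,0.023,0,0],[0,0,0,-0.05,0.023,0,0],[0,0,0,-0.05,0.023,0,0],[0,0,0,-0.05,0.023,0,0],[0,0,0,-0.05,0.023,0,0]]'
python3 -m jog '[[0,0,0,-0.05,0.023,0,0],[0,0,0,-0.041,0.017,0,0],[0,0,0,-0.03,0.012,0,0],[0.08,0,0,0,0,0,0],[0.1,0,0,0,0,0,0],[0.082,0,0,0,0,0,0],[0,0,0,0,0,0,0],[0,0,0,0,0,0,0]]'
python3 - <<'E'
from rig import observe, optics
import cv2,numpy as np
s=observe();print(s['position'],s['tool_rot'].round(4) if hasattr(s['tool_rot'],'round') else s['tool_rot'])
a=optics.get_image('top');b=optics.get_image('scene');np.savez('t2.npz',**a)
A=cv2.resize(a['pixels'][130:250,320:460],None,fx=5,fy=5,interpolation=cv2.INTER_CUBIC)
cv2.imwrite('pics/t2.png',A[:,:,::-1])
E
```

```text
time_s: 7.82
position: [0.5098, -0.0865, 0.3531]
tool_rot: [[0.06, 0.998, 0.0], [0.998, -0.06, -0.0], [-0.0, 0.0, -1.0]]
ft_force: [0.9, 0.2, -2.7]
grip_width: 0.0122
gripper_force: 78.3
time_s: 8.82
position: [0.5538, -0.2083, 0.3532]
tool_rot: [[0.06, 0.965, -0.257], [0.998, -0.058, 0.015], [-0.0, -0.257, -0.966]]
ft_force: [-0.5, -0.4, -3.0]
grip_width: 0.0126
gripper_force: 78.4
[ 0.5537842  -0.20830335  0.35323706] [[ 5.960e-02  9.646e-01 -2.569e-01]
 [ 9.982e-01 -5.770e-02  1.530e-02]
 [-1.000e-04 -2.573e-01 -9.663e-01]]
```

View pics/t2.png

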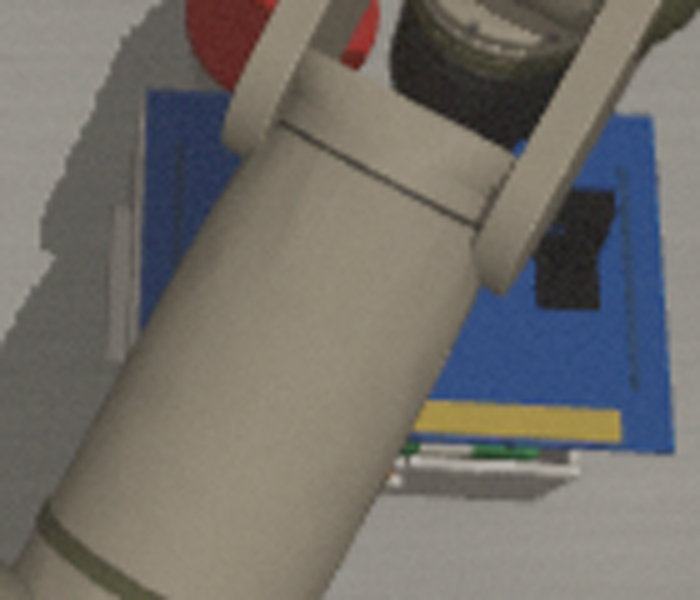

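The lid is held above the bin, tilted. Its visible corners in the crop are back-left (147,91), back-right (655,117) and front-right (674,453). I'll compare these with where the assumed grasp puts them.

```bash
python3 - <<'E'
from h import *
from rig import observe
from scipy.optimize import least_squares
d=np.load('t2.npz');s=observe();T=np.array(s['position']);R=np.array(s['tool_rot'])
L=np.c_[R[:,1],R[:,0],-R[:,2]]  # lid axes in world
obs=np.array([(320+(u-2)/5,130+(v-2)/5) for u,v in[(147,91),(655,117),(674,453)]])
P=np.array([(.09,.125,.005),(.09,-.125,.005),(-.09,-.125,.005)])
def proj(p):  # p: tcp in lid x,y , yaw
    c,q=np.cos(p[2]),np.sin(p[2]);X=P@np.array([[c,q,0],[-q,c,0],[0,0,1]])
    W=T+(X-[p[0],p[1],.0516])@L.T
    return cv2.projectPoints(W,d['rvec'],d['tvec'],d['mtx'],None)[0].reshape(-1,2)
print((proj([0,0,0])-obs).round(2))
r=least_squares(lambda p:(proj(p)-obs).ravel(),[0,0,0]);print('tcp in lid x,y,yaw deg',r.x[:2].round(4),np.degrees(r.x[2]).round(2),r.fun.round(2))
E
```

```text
[[ 1.43 -0.41]
 [ 1.14 -0.36]
 [ 2.11 -0.22]]
tcp in lid x,y,yaw deg [ 0.0009 -0.0039] -0.19 [-0.05 -0.3  -0.29  0.03  0.32  0.22]
```

```bash
python3 -m jog '[[-0.04,0,0,-0.003,0,0,0],[0,0,0,0,0.0067,0.0298,0],[0,0,0,0,0.0067,0.0298,0],[0,0,0,0,0.0067,0.0298,0],[0,0,0,0,0.0067,0.0298,0],[0,0,0,0,0.0067,0.0298,0],[0,0,0,0,0,0,0],[0,0,0,0,0,0,0]]'
python3 -m jog '[[0,0,0,0,0.0004,0.002,0],[0,0,0,0,0,0,0],[0,0,0,0,0.0004,0.002,0],[0,0,0,0,0,0,0]]'
python3 -m jog '[[0,0,0,0,0.0004,0.002,0],[0,0,0,0,0,0,0]]'
```

```text
time_s: 9.93
position: [0.5537, -0.2113, 0.2023]
tool_rot: [[0.06, 0.974, -0.217], [0.998, -0.058, 0.012], [-0.001, -0.218, -0.976]]
ft_force: [-0.1, 0.4, -2.2]
grip_width: 0.0124
gripper_force: 78.4
time_s: 10.42
position: [0.5532, -0.2109, 0.1964]
tool_rot: [[0.059, 0.974, -0.22], [0.998, -0.058, 0.013], [0.0, -0.22, -0.975]]
ft_force: [-0.4, 0.2, -3.0]
grip_width: 0.0125
gripper_force: 78.4
time_s: 10.68
position: [0.5531, -0.2109, 0.1942]
tool_rot: [[0.059, 0.974, -0.22], [0.998, -0.058, 0.013], [0.0, -0.221, -0.975]]
ft_force: [-0.9, 0.3, -3.5]
grip_width: 0.0125
gripper_force: 78.4
```

```bash
python3 -m jog '[[0,0,0,0,0.0003,0.0015,0],[0,0,0,0,0,0,0]]'
python3 -m jog '[[0,0,0,0,0.0002,0.001,0],[0,0,0,0,0,0,0]]'
python3 -m jog '[[0,0,0,0,0.0002,0.001,0],[0,0,0,0,0,0,0]]'
```

```text
time_s: 10.92
position: [0.5531, -0.2109, 0.1928]
tool_rot: [[0.059, 0.974, -0.22], [0.998, -0.058, 0.013], [0.0, -0.22, -0.975]]
ft_force: [-0.2, 0.3, -3.2]
grip_width: 0.0125
gripper_force: 78.4
time_s: 11.18
position: [0.5531, -0.2109, 0.1919]
tool_rot: [[0.059, 0.974, -0.22], [0.998, -0.058, 0.013], [0.0, -0.22, -0.975]]
ft_force: [-0.9, 0.8, -3.0]
grip_width: 0.0123
gripper_force: 78.4
time_s: 11.42
position: [0.5531, -0.2109, 0.1908]
tool_rot: [[0.059, 0.974, -0.22], [0.998, -0.058, 0.013], [0.0, -0.22, -0.975]]
ft_force: [0.0, 0.7, -3.4]
grip_width: 0.0126
gripper_force: 78.4
```

```bash
python3 -m jog '[[0,0,0,0,0.0054,-0.0012,0],[0,0,0,0,0.0054,-0.0012,0],[0,0,0,0,0.0054,-0.0012,0],[0,0,0,0,0.0054,-0.0012,0],[0,0,0,0,0,0,0]]'
python3 -m jog '[[0,0,0,0,0.002,-0.00045,0],[0,0,0,0,0,0,0]]'
python3 -m jog '[[0,0,0,0,0.002,-0.00045,0],[0,0,0,0,0,0,0]]'
```

```text
time_s: 12.05
position: [0.5755, -0.2123, 0.1906]
tool_rot: [[0.059, 0.974, -0.22], [0.998, -0.058, 0.013], [0.0, -0.22, -0.975]]
ft_force: [0.5, 1.3, -2.8]
grip_width: 0.0125
gripper_force: 78.5
time_s: 12.3
position: [0.5772, -0.2124, 0.1908]
tool_rot: [[0.059, 0.974, -0.22], [0.998, -0.058, 0.013], [0.0, -0.22, -0.975]]
ft_force: [-1.0, 0.6, -3.0]
grip_width: 0.0124
gripper_force: 78.5
time_s: 12.55
position: [0.5793, -0.2125, 0.1908]
tool_rot: [[0.059, 0.974, -0.22], [0.998, -0.058, 0.013], [0.0, -0.22, -0.975]]
ft_force: [1.1, 0.2, -2.5]
grip_width: 0.0125
gripper_force: 78.5
```

```bash
python3 -m jog '[[0,0,0,0,0.0015,-0.0003,0],[0,0,0,0,0,0,0]]'
python3 -m jog '[[0,0,0,0,0.001,-0.0002,0],[0,0,0,0,0,0,0]]'
python3 -m jog '[[0,0,0,0,0.001,-0.0002,0],[0,0,0,0,0,0,0]]'
```

```text
time_s: 12.8
position: [0.5809, -0.2126, 0.1907]
tool_rot: [[0.059, 0.974, -0.22], [0.998, -0.058, 0.013], [0.0, -0.22, -0.975]]
ft_force: [-0.3, 0.4, -3.2]
grip_width: 0.0126
gripper_force: 78.5
time_s: 13.05
position: [0.5818, -0.2126, 0.1907]
tool_rot: [[0.059, 0.974, -0.22], [0.998, -0.058, 0.013], [0.0, -0.22, -0.975]]
ft_force: [0.4, -0.2, -2.7]
grip_width: 0.0127
gripper_force: 78.5
time_s: 13.3
position: [0.5824, -0.2127, 0.1909]
tool_rot: [[0.06, 0.973, -0.221], [0.998, -0.058, 0.013], [0.0, -0.221, -0.975]]
ft_force: [-3.7, 0.3, -0.3]
grip_width: 0.0123
gripper_force: 78.7
```

The back edge touches the wall (−3.7 N), exactly where I predicted. I'll back off slightly and lower the front by pivoting about the back edge.

```bash
python3 -m jog '[[0,0,0,0,-0.0017,0.0004,0],[-0.015,0,0,0,-0.0008,0.0013,0],[-0.015,0,0,0,-0.0008,0.0013,0],[-0.015,0,0,0,-0.0008,0.0013,0],[-0.015,0,0,0,-0.0008,0.0013,0],[-0.015,0,0,0,-0.0008,0.0013,0],[-0.015,0,0,0,-0.0008,0.0013,0],[0,0,0,0,0,0,0],[0,0,0,0,0,0,0]]'
python3 -m jog '[[-0.01,0,0,0,-0.0005,0.0009,0],[0,0,0,0,0,0,0]]'
python3 -m jog '[[-0.01,0,0,0,-0.0005,0.0009,0],[0,0,0,0,0,0,0]]'
python3 -m jog '[[-0.01,0,0,0,-0.0005,0.0009,0],[0,0,0,0,0,0,0]]'
```

```text
time_s: 14.42
position: [0.575, -0.2123, 0.184]
tool_rot: [[0.059, 0.99, -0.131], [0.998, -0.059, 0.008], [-0.0, -0.132, -0.991]]
ft_force: [-1.2, 0.1, -3.0]
grip_width: 0.0129
gripper_force: 78.5
time_s: 14.68
position: [0.5742, -0.2122, 0.1831]
tool_rot: [[0.06, 0.991, -0.121], [0.998, -0.059, 0.007], [0.0, -0.122, -0.993]]
ft_force: [0.2, 0.6, -3.1]
grip_width: 0.0124
gripper_force: 78.5
time_s: 14.92
position: [0.5736, -0.2122, 0.1823]
tool_rot: [[0.06, 0.992, -0.111], [0.998, -0.059, 0.007], [0.0, -0.112, -0.994]]
ft_force: [0.1, 0.2, -3.4]
grip_width: 0.0124
gripper_force: 78.5
time_s: 15.18
position: [0.573, -0.2121, 0.1815]
tool_rot: [[0.06, 0.993, -0.102], [0.998, -0.059, 0.006], [0.0, -0.102, -0.995]]
ft_force: [1.1, 0.4, -2.9]
grip_width: 0.013
gripper_force: 78.5
```

```bash
python3 -m jog '[[-0.008,0,0,0,-0.0004,0.0007,0],[0,0,0,0,0,0,0]]'
python3 -m jog '[[-0.008,0,0,0,-0.0004,0.0007,0],[0,0,0,0,0,0,0]]'
python3 -m jog '[[-0.008,0,0,0,-0.0004,0.0007,0],[0,0,0,0,0,0,0]]'
```

```text
time_s: 15.42
position: [0.5726, -0.2121, 0.1808]
tool_rot: [[0.06, 0.994, -0.094], [0.998, -0.059, 0.006], [0.0, -0.094, -0.996]]
ft_force: [-0.2, 0.9, -3.0]
grip_width: 0.0124
gripper_force: 78.5
time_s: 15.68
position: [0.5721, -0.2121, 0.1801]
tool_rot: [[0.06, 0.995, -0.086], [0.998, -0.059, 0.005], [0.0, -0.086, -0.996]]
ft_force: [0.6, 1.2, -2.4]
grip_width: 0.0125
gripper_force: 78.5
time_s: 15.92
position: [0.5717, -0.2121, 0.1795]
tool_rot: [[0.06, 0.995, -0.078], [0.998, -0.059, 0.005], [0.0, -0.078, -0.997]]
ft_force: [0.2, -0.6, -3.9]
grip_width: 0.0123
gripper_force: 78.5
```

```bash
python3 -m jog '[[-0.008,0,0,0,-0.0004,0.0007,0],[0,0,0,0,0,0,0]]'
python3 -m jog '[[-0.006,0,0,0,-0.0003,0.0006,0],[0,0,0,0,0,0,0]]'
python3 -m jog '[[-0.006,0,0,0,-0.0003,0.0006,0],[0,0,0,0,0,0,0]]'; python3 -c "
from rig import observe;print(observe()['wrist_torque'])"
```

```text
time_s: 16.18
position: [0.5715, -0.2121, 0.1793]
tool_rot: [[0.059, 0.996, -0.068], [0.998, -0.059, 0.004], [-0.001, -0.069, -0.998]]
ft_force: [0.6, 0.9, -0.0]
grip_width: 0.0126
gripper_force: 79.0
time_s: 16.42
position: [0.5711, -0.2121, 0.1786]
tool_rot: [[0.059, 0.996, -0.063], [0.998, -0.059, 0.003], [-0.0, -0.063, -0.998]]
ft_force: [2.4, -0.7, 2.0]
grip_width: 0.0123
gripper_force: 79.2
time_s: 16.68
position: [0.5707, -0.2121, 0.1781]
tool_rot: [[0.059, 0.997, -0.057], [0.998, -0.059, 0.003], [-0.0, -0.057, -0.998]]
ft_force: [2.2, -0.5, 4.1]
grip_width: 0.0125
gripper_force: 79.5
[ 0.00782981  0.08584763 -0.02109358]
```

The front rests on the catch with about 7 N. I'll release, withdraw upward, straighten the tool and shut the fingers.

```bash
python3 -m jog '[[0,0,0,0,0,0,20],[0,0,0,0,0,0,50],[0,0,0,0,0,0,80],[0,0,0,0,0,0,80],[0,0,0,0,0,0,80]]'
python3 -m jog '[[0,0,0,0,0,-0.02,80],[0,0,0,0,0,-0.03,80],[0,0,0,0,0,-0.03,80],[0,0,0,0,0,-0.02,80],[-0.057,0,0,0,0,0,0],[0,0,0,0,0,0,0],[0,0,0,0,0,0,0],[0,0,0,0,0,0,0],[0,0,0,0,0,0,0]]' 40
```

```text
time_s: 17.3
position: [0.5706, -0.212, 0.1776]
tool_rot: [[0.06, 0.997, -0.058], [0.998, -0.059, 0.004], [0.0, -0.058, -0.998]]
ft_force: [0.3, 0.6, 0.7]
grip_width: 0.0681
gripper_force: 0.0
time_s: 18.42
position: [0.5765, -0.2123, 0.2772]
tool_rot: [[0.059, 0.998, -0.002], [0.998, -0.059, 0.0], [0.0, -0.002, -1.0]]
ft_force: [0.2, -0.1, -0.8]
grip_width: -0.0002
gripper_force: 0.0
```

```bash
python3 - <<'E'
from rig import observe, optics
import cv2
d=optics.get_image('scene');im=d['pixels'][170:310,150:330,::-1]
cv2.imwrite('pics/rel.png',cv2.resize(im,None,fx=4,fy=4,interpolation=cv2.INTER_CUBIC));s=observe();print(s['position'],s['grip_width'])
E
```

```text
[ 0.57649602 -0.21234732  0.27724934] -9.277613521087319e-05
```

View pics/rel.png

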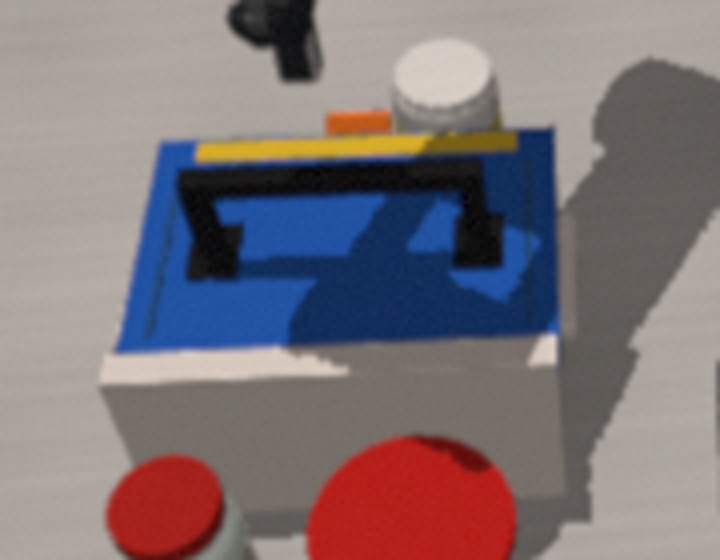

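The back edge is under the lip and the front edge rests on the catch (orange, at about (358,122) in the crop). Next I'll press the front.

```bash
python3 -m jog '[[0,0,0,0.001,-0.025,0,0],[0,0,0,0.001,-0.03,0,0],[0,0,0,0.001,-0.019,0,0],[0,0,0,0,0,0.04,0],[0,0,0,0,0,0.04,0],[0,0,0,0,0,0.035,0],[0,0,0,0,0,0.015,0],[0,0,0,0,0,0,0],[0,0,0,0,0,0,0]]'
python3 -m jog '[[0,0,0,0,0,0.004,0],[0,0,0,0,0,0.004,0],[0,0,0,0,0,0,0]]'
python3 -m jog '[[0,0,0,0,0,0.002,0],[0,0,0,0,0,0.002,0],[0,0,0,0,0,0,0]]'
```

```text
time_s: 19.6
position: [0.503, -0.2052, 0.1484]
tool_rot: [[0.059, 0.998, 0.0], [0.998, -0.059, -0.001], [-0.001, 0.0, -1.0]]
ft_force: [0.2, -0.5, 0.2]
grip_width: 0.0001
gripper_force: 0.0
time_s: 19.98
position: [0.5025, -0.2049, 0.1394]
tool_rot: [[0.059, 0.998, -0.001], [0.998, -0.059, 0.0], [0.0, -0.001, -1.0]]
ft_force: [-0.1, -0.7, 0.2]
grip_width: 0.0001
gripper_force: 0.0
time_s: 20.35
position: [0.5026, -0.205, 0.1355]
tool_rot: [[0.059, 0.998, -0.001], [0.998, -0.059, 0.0], [-0.0, -0.001, -1.0]]
ft_force: [-0.2, -0.5, -0.2]
grip_width: -0.0003
gripper_force: 0.0
```

```bash
for i in 1 2 3; do python3 -m jog '[[0,0,0,0,0,0.001,0],[0,0,0,0,0,0.001,0],[0,0,0,0,0,0,0]]' | egrep 'pos|ft'; done
```

```text
position: [0.5026, -0.205, 0.134]
ft_force: [-1.2, -0.3, 6.0]
position: [0.5026, -0.205, 0.132]
ft_force: [-0.0, -0.2, 0.2]
position: [0.5025, -0.2049, 0.1293]
ft_force: [0.1, -0.3, -1.2]
```

```bash
for i in 1 2 3; do python3 -m jog '[[0,0,0,0,0,0.001,0],[0,0,0,0,0,0.001,0],[0,0,0,0,0,0,0]]' | egrep 'pos|ft'; done
```

```text
position: [0.5025, -0.2049, 0.1275]
ft_force: [-0.7, 0.3, 0.5]
position: [0.5025, -0.2049, 0.1255]
ft_force: [0.1, 0.0, -0.1]
position: [0.5027, -0.205, 0.125]
ft_force: [-4.1, 2.4, 11.3]
```

The tool reaches solid contact at z = 0.125, which is the top of a flat lid. I'll press a touch more, back off and check.

```bash
python3 -m jog '[[0,0,0,0,0,0.0006,0],[0,0,0,0,0,0,0],[0,0,0,0,0,0,0]]'; python3 -m jog '[[0,0,0,0,0,-0.01,0],[0,0,0,0,0,-0.03,0],[0,0,0,0,0,-0.05,0],[0,0,0,0,0,-0.05,0],[0,0,0,0.06,0,0,0],[0,0,0,0.06,0,0,0],[0,0,0,0.06,0,0,0],[0,0,0,0.06,0,0,0],[0,0,0,0,0,0,0],[0,0,0,0,0,0,0]]'
python3 - <<'E'
from rig import optics
import cv2,numpy as np
a=optics.get_image('top');b=optics.get_image('scene');np.savez('tf.npz',**a)
A=cv2.resize(a['pixels'][140:240,330:450],None,fx=3.3,fy=3.3,interpolation=3);B=cv2.resize(b['pixels'][180:300,160:320],None,fx=2.48,fy=2.48,interpolation=3)
c=np.zeros((max(len(A),len(B)),A.shape[1]+B.shape[1],3),np.uint8);c[:len(A),:A.shape[1]]=A;c[:len(B),A.shape[1]:]=B
cv2.imwrite('pics/fin.png',c[:,:,::-1]);print(c.shape)
E
```

```text
time_s: 22.98
position: [0.5027, -0.205, 0.125]
tool_rot: [[0.059, 0.998, 0.001], [0.998, -0.059, -0.001], [-0.001, 0.001, -1.0]]
ft_force: [-5.0, 3.1, 17.6]
grip_width: 0.0001
gripper_force: 8.7
time_s: 24.22
position: [0.517, 0.0344, 0.263]
tool_rot: [[0.059, 0.998, -0.001], [0.998, -0.059, -0.0], [-0.0, -0.001, -1.0]]
ft_force: [-0.0, -0.4, 0.5]
grip_width: -0.0001
gripper_force: 0.0
(330, 793, 3)
```

View pics/fin.png

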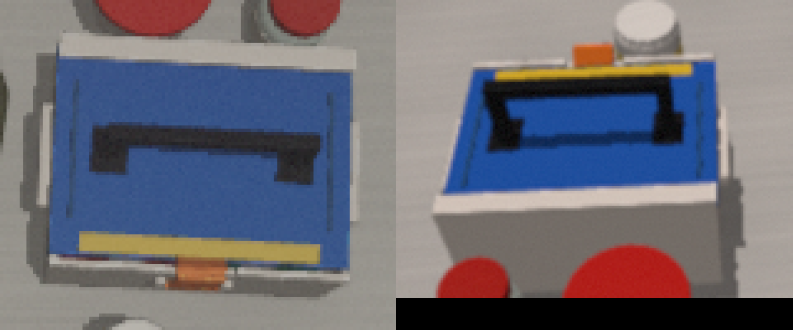

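The lid lies flat, with its back under the lip and the catch over the front edge. A thin gap shows at the front bead, so I'll check how well the lid is centred in x.

```bash
python3 - <<'E'
from h import *
d=np.load('tf.npz');im=d['pixels'].astype(int)
for u in(352,360,372,410,425,430):
    print(u,[(v,tuple(im[v,u])) for v in range(214,226)])
R=cv2.Rodrigues(d['rvec'])[0]
o=np.array([.567,-.2085,0]);ya=np.radians(-3.45);X=np.array([np.cos(ya),np.sin(ya),0]);Y=np.array([-X[1],X[0],0])
for x,z in((-.088,.125),(-.090,.125),(-.092,.125),(-.092,.126),(-.098,.126),(-.055,.125)):
    w=np.array([o+X*x+Y*y+[0,0,z] for y in(.1,.0,-.1)]);print(x,z,cv2.projectPoints(w,d['rvec'],d['tvec'],d['mtx'],None)[0].reshape(-1,2).round(2).tolist())
E
```

```text
352 [(214, (np.int64(59), np.int64(85), np.int64(136))), (215, (np.int64(61), np.int64(87), np.int64(139))), (216, (np.int64(64), np.int64(96), np.int64(149))), (217, (np.int64(70), np.int64(61), np.int64(91))), (218, (np.int64(133), np.int64(117), np.int64(112))), (219, (np.int64(171), np.int64(163), np.int64(154))), (220, (np.int64(147), np.int64(142), np.int64(135))), (221, (np.int64(111), np.int64(106), np.int64(101))), (222, (np.int64(99), np.int64(96), np.int64(90))), (223, (np.int64(100), np.int64(96), np.int64(90))), (224, (np.int64(101), np.int64(98), np.int64(92))), (225, (np.int64(98), np.int64(95), np.int64(89)))]
360 [(214, (np.int64(175), np.int64(153), np.int64(83))), (215, (np.int64(174), np.int64(153), np.int64(82))), (216, (np.int64(121), np.int64(121), np.int64(113))), (217, (np.int64(69), np.int64(70), np.int64(83))), (218, (np.int64(81), np.int64(52), np.int64(52))), (219, (np.int64(161), np.int64(154), np.int64(146))), (220, (np.int64(181), np.int64(177), np.int64(171))), (221, (np.int64(128), np.int64(126), np.int64(119))), (222, (np.int64(99), np.int64(92), np
[... 2431 characters left out ...]
 np.int64(91), np.int64(143))), (221, (np.int64(63), np.int64(74), np.int64(96))), (222, (np.int64(101), np.int64(99), np.int64(94))), (223, (np.int64(164), np.int64(158), np.int64(150))), (224, (np.int64(167), np.int64(161), np.int64(153))), (225, (np.int64(120), np.int64(114), np.int64(108)))]
-0.088 0.125 [[353.57, 217.04], [390.08, 218.96], [426.6, 220.87]]
-0.09 0.125 [[353.54, 217.76], [390.06, 219.68], [426.58, 221.6]]
-0.092 0.125 [[353.51, 218.49], [390.04, 220.4], [426.57, 222.32]]
-0.092 0.126 [[353.53, 218.44], [390.09, 220.35], [426.65, 222.27]]
-0.098 0.126 [[353.44, 220.61], [390.02, 222.53], [426.62, 224.45]]
-0.055 0.125 [[354.07, 205.16], [390.42, 207.07], [426.79, 208.97]]
```

The gap is about 0.7 to 1 px, or 2 to 3 mm. That puts the lid within about 1 mm of centre, so I'm handing in.

```bash
python3 -c "
from rig import job;print(job.close_job())"
```

```text
the job is handed in; nothing more can be done
None
```

The tea bin is closed: the lid lies flat with its back edge under the lip, centred to about 1 mm in x, and the final pictures show the catch over its front edge; it was handed in at about 24 s, with nothing but the lid and catch touched as far as the pictures and forces show.

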